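# Release the walnut from the seed feeder

### The job

Release the walnut, the largest of the three nuts, into the steel tray: with the fingertips, press down the grey pad of the rocker of the lane it lies in, so that the gate lifts, and keep it down until the nut has rolled into the tray; then let go so that the gate shuts again. Keep the other two gates shut and their nuts in their lanes, do not touch or pick up any nut, and leave the other things on the bench where they are.

Things in the scene. Friction and masses are not known exactly. Their poses are not given: they have to be found in the camera images.
- feeder: Three-lane nut feeder, aluminium with white plastic troughs, fixed. Origin on the table under its middle; x points down the lanes (roughly to the robot's left, to the tray), y towards the robot, z up. Base plate x -155 to 105, y +-150 mm. Lanes: open sloping troughs centred on y = +85 (near the robot), 0 (middle), -85 mm (far), x -50 to 150 mm. Posts 146 mm high; nothing stands over the pads or within 50 mm below them.
- tray: Open steel tray, 220 (x) x 320 (y) x 45 mm high, walls and floor about 3 mm, on the table under the lane outlets, fixed. Origin: centre of its underside; its axes are parallel to the feeder's.
- walnut: The walnut: round, the largest nut, 32 mm in diameter, about 14 g. Origin: its centre. At the start it lies in one of the three lanes (any of them). Once its gate is up by more than its size it rolls by itself into the tray within about a second, where it may go on rolling.
- chestnut: The chestnut: round, 25 mm in diameter, in another lane. Origin: its centre.
- hazelnut: The hazelnut: round, the smallest, 18 mm in diameter, in the third lane. Origin: its centre.
- gate_near (a point): Middle of the lower edge of the near lane's gate, a fork of three upright 3 mm rods 11 mm apart, hung from the left-hand end of the rocker, 185 mm beyond the press pad. At rest it is 75 mm above the table, 4 mm over the lane's floor; the nut leans on its uphill side. The lane is 40 mm wide inside, walls 22 mm high, floor 95 mm high at the upper end, 55 mm at the outlet over the tray. The rocker's bar runs along the lane's robot side.
- pad_near (a point): Grey plastic press pad at the right-hand (upper) end of the near lane's rocker, 44 (x) x 62 (y) x 8 mm, centred on that lane's line behind the trough's upper end. This point: centre of its top face, about 145 mm above the table at rest; axes parallel to the feeder's at rest; tilts with the rocker. Fully pressed, it has sunk about 38 mm.
- rocker_near (a joint): Angle of the near lane's rocker in rad: 0 = pad up, gate shut; grows as the pad is pressed down and the gate rises; stop at 0.42. From about 0.25 on the gate clears the walnut. A spring returns it: about 4 N on the pad to start moving it, 8 N at the stop.
- gate_middle (a point): Middle of the lower edge of the middle lane's gate, a fork of three upright 3 mm rods 11 mm apart, hung from the left-hand end of the rocker, 185 mm beyond the press pad. At rest it is 75 mm above the table, 4 mm over the lane's floor; the nut leans on its uphill side. The lane is 40 mm wide inside, walls 22 mm high, floor 95 mm high at the upper end, 55 mm at the outlet over the tray. The rocker's bar runs along the lane's robot side.
- pad_middle (a point): Grey plastic press pad at the right-hand (upper) end of the middle lane's rocker, 44 (x) x 62 (y) x 8 mm, centred on that lane's line behind the trough's upper end. This point: centre of its top face, about 145 mm above the table at rest; axes parallel to the feeder's at rest; tilts with the rocker. Fully pressed, it has sunk about 38 mm.
- rocker_middle (a joint): Angle of the middle lane's rocker in rad: 0 = pad up, gate shut; grows as the pad is pressed down and the gate rises; stop at 0.42. From about 0.25 on the gate clears the walnut. A spring returns it: about 4 N on the pad to start moving it, 8 N at the stop.
- gate_far (a point): Middle of the lower edge of the far lane's gate, a fork of three upright 3 mm rods 11 mm apart, hung from the left-hand end of the rocker, 185 mm beyond the press pad. At rest it is 75 mm above the table, 4 mm over the lane's floor; the nut leans on its uphill side. The lane is 40 mm wide inside, walls 22 mm high, floor 95 mm high at the upper end, 55 mm at the outlet over the tray. The rocker's bar runs along the lane's robot side.
- pad_far (a point): Grey plastic press pad at the right-hand (upper) end of the far lane's rocker, 44 (x) x 62 (y) x 8 mm, centred on that lane's line behind the trough's upper end. This point: centre of its top face, about 145 mm above the table at rest; axes parallel to the feeder's at rest; tilts with the rocker. Fully pressed, it has sunk about 38 mm.
- rocker_far (a joint): Angle of the far lane's rocker in rad: 0 = pad up, gate shut; grows as the pad is pressed down and the gate rises; stop at 0.42. From about 0.25 on the gate clears the walnut. A spring returns it: about 4 N on the pad to start moving it, 8 N at the stop.
- sample_jar: Bystander: glass jar with a white cap, 56 mm in diameter, 85 mm high, beyond the feeder. Origin: centre of its underside.
- dish: Bystander: shallow clear dish, 90 mm in diameter, 18 mm high, beyond the feeder. Origin: centre of its underside.
- brush: Bystander: brush, 160 mm long, lying to the right of the press pads. Origin: under its middle.
- scoop: Bystander: steel spoon, 150 mm long, lying right of the brush. Origin: under its middle.
- beaker: Bystander: glass beaker, 60 mm in diameter, 80 mm high, beyond the press pads. Origin: centre of its underside.
- weight: Bystander: brass calibration weight, 28 mm in diameter, 30 mm high, to the right of the far press pad. Origin: centre of its underside.

How it is judged:
By the outcome, as a careful person would: the job done as asked, in the order asked, and still so for the second after the job is handed in, with the robot touching nothing.
It also fails if it takes over 32 s, if anything falls off the work surface, if the arm or the gripper's body presses on something with over 40 N, if the wrist force passes 120 N, or if a joint passes its speed limit or range.

### The arm

A 6-joint arm with a two-finger parallel gripper is mounted at the origin on the work surface. World frame = base frame: x ahead of the robot, y to its left, z up, the work surface at z = 0. Lengths are in m, angles in rad, forces in N, time in s.
With the tool pointing down it reaches from about 0.3 to 0.775 m from the base axis. Payload 14.6 kg.
Tool frame: the origin (TCP) lies at the very end of the fingers, on their centre line; the grasp point (between the pads) lies 19 mm behind it; z points along the fingers, y is the direction in which the jaws open and shut (so a half turn about z gives the same grasp; the last joint's range is limited). The gripper opens to 94 mm and grips with 3 to 60 N. Pads are 16 mm wide; open, the fingers measure 119 mm over their backs; the gripper's body (75 mm by 177 mm) begins 78 mm behind the grasp point.
Start: joints at [-1.191, 0.3, 1.521, -0, 1.321, -0.067], TCP at [0.238, -0.496, 0.205] pointing down, gripper open.
Joint ranges: [-3.03, 3.03], [-0.79, 2.21], [0.23, 2.52], [-1.04, 4.18], [0, 3.07], [-2.55, 2.55]. Speed limits (rad/s): [2.22, 2.22, 2.57, 3.14, 3.14, 3.14].

### API

Orientations are given as [roll, pitch, yaw] about the fixed x, y, z axes, in that order (R = Rz(yaw) Ry(pitch) Rx(roll)).
In Python, from rig import arm gives the robot as it stands. The module is installed in compiled form; this text tells all that it offers. Calls block until the motion is done:
- arm.move_ptp(position, orientation): joint-space move of the TCP to a pose.
- arm.servo_line(position, attitude=None, velocity=0.15): straight line of the TCP; attitude=None keeps the orientation; velocity is the mean speed in m/s.
- arm.movej(angles): joint-space move.
- arm.move_gripper(opening, force=None): finger opening in m; force is the grip in N (None keeps the last); returns when the fingers have stopped.
- arm.pause(seconds).
- arm.ik(position, orientation): joint angles nearest the present ones, or None.
- arm.state(): the state.
- arm.grab_frame(name): name is "side" or "top" or "wrist"; returns the picture (400x640x3 uint8, blue, green, red); there is no depth.
- arm.calibration(name): a dict with "K" (3x3 intrinsics, pixels), "D" ([k1, k2, p1, p2, k3] as OpenCV has them; the pictures are not rectified), "extrinsics" (4x4, takes a point from world to camera coordinates); the wrist camera has in their place "hand_eye" (4x4, takes a point from camera to tool coordinates, whose origin is the TCP and whose axes are the flange's). Camera axes: x right, y up, looking along -z (the intrinsics and any distortion apply to the point x, -y, -z); pixel columns grow to the right and rows downward; lengths in m; the calibration is good to about 2 mm. A picture is of the moment at which its call begins: read the wrist's pose just before it. calibration takes no time and is no camera call.
A pose or a line that the arm cannot do raises arm.IKError and nothing moves.
- arm.job_done(): hands the job in, once; it reports no verdict.
Trained networks look in the newest picture that a camera, given by its name, has taken for a name from the list of things; names that differ only in an ending like _2 or _b are one class to them, and where a whole thing is asked for, a point or a joint stands for the part that bears it (a point fixed in the world has none). Each returns a list of dicts, best first, with "conf" (0 to 1); they miss things now and then, are a little off and sometimes report something else, mostly with a low value. They report only what shows in the picture. A call takes as long as a camera call.
- arm.search_frame(camera, query): "xyz" ([x, y, z] in m, in world coordinates, good to about 4 mm: the middle of the surface that is visible of it).
- arm.cut_out(camera, query): "region" (400x640 bool, what is visible of it).
- arm.spot_point(camera, query): "xyz" ([x, y, z] in m, in world coordinates, good to about 4 mm: a listed point, or the origin of a listed thing).
The state is a dict: "t": time; "q": joint angles; "joint_velocities": joint speeds; "joint_efforts": joint torques, N m; "tool_pos": TCP position; "orientation": TCP orientation; "contact_force": force on the tool from outside, world axes, zero at the start; "wrist_torque": the same for the moment, N m; "opening": finger opening in m.
Only numpy, scipy, OpenCV 4.12 (cv2) and the standard library are available. Lean on these libraries where they do the work, as an engineer would, in place of code of your own. Each camera call takes 0.05 s, during which the arm holds its last target.

## Working session

There is one attempt and no reset: what is moved stays moved. The work goes in short steps, each a Python script; the robot and the scene stay as the last script left them, time stands still between calls to the robot, and variables do not carry over. Pictures are saved under pics/ and viewed, and the job is handed in when it is done.

```bash
mkdir -p pics; python3 - <<'E'
from rig import arm
import cv2
for n in("side","top","wrist"):
    cv2.imwrite(f"pics/{n}0.png",arm.grab_frame(n))
    for q in ("walnut","chestnut","hazelnut"):
        print(n,q,[(np_['conf'],[round(float(v),3) for v in np_['xyz']]) for np_ in arm.spot_point(n,q)][:3])
    for q in ("pad_near","pad_middle","pad_far","gate_near","gate_middle","gate_far","feeder"):
        print(n,q,[(np_['conf'],[round(float(v),3) for v in np_['xyz']]) for np_ in arm.spot_point(n,q)][:2])
s=arm.state();print(s['t'],s['tool_pos'],s['orientation'],s['opening'],s['contact_force'])
E
```

```text
side walnut [(0.65, [0.432, -0.007, 0.093])]
side chestnut [(0.56, [0.599, 0.021, 0.089]), (0.46, [0.599, -0.358, 0.002])]
side hazelnut [(0.6, [0.515, 0.016, 0.085])]
side pad_near [(0.96, [0.461, -0.172, 0.145])]
side pad_middle []
side pad_far [(0.82, [0.632, -0.144, 0.143])]
side gate_near [(0.56, [0.438, 0.013, 0.076])]
side gate_middle [(0.63, [0.514, 0.025, 0.07])]
side gate_far [(0.88, [0.607, 0.036, 0.074])]
side feeder [(0.55, [0.526, -0.043, 0.002])]
top walnut [(0.62, [0.435, -0.005, 0.09]), (0.25, [0.589, -0.361, -0.0])]
top chestnut [(0.48, [0.599, 0.04, 0.074]), (0.47, [0.601, 0.027, 0.085])]
top hazelnut [(0.43, [0.522, 0.012, 0.083]), (0.25, [0.727, 0.073, -0.003])]
top pad_near [(0.95, [0.464, -0.173, 0.145])]
top pad_middle [(0.78, [0.549, -0.157, 0.143])]
top pad_far [(0.91, [0.631, -0.143, 0.151])]
top gate_near [(0.59, [0.491, 0.196, -0.001]), (0.56, [0.431, 0.009, 0.077])]
top gate_middle [(0.72, [0.519, 0.025, 0.072])]
top gate_far [(0.75, [0.556, -0.299, -0.001]), (0.57, [0.597, 0.038, 0.072])]
top feeder [(0.92, [0.527, -0.049, 0.002]), (0.43, [0.551, -0.296, -0.001])]
wrist walnut []
wrist chestnut []
wrist hazelnut []
wrist pad_near []
wrist pad_middle []
wrist pad_far []
wrist gate_near []
wrist gate_middle []
wrist gate_far []
wrist feeder []
1.65 [ 0.23764759 -0.49599368  0.20545437] [-3.14158321e+00 -1.11580954e-05  4.46815264e-01] 0.09435347456389427 [ 0.18103099 -0.27554256  0.2409537 ]
```

View pics/side0.png

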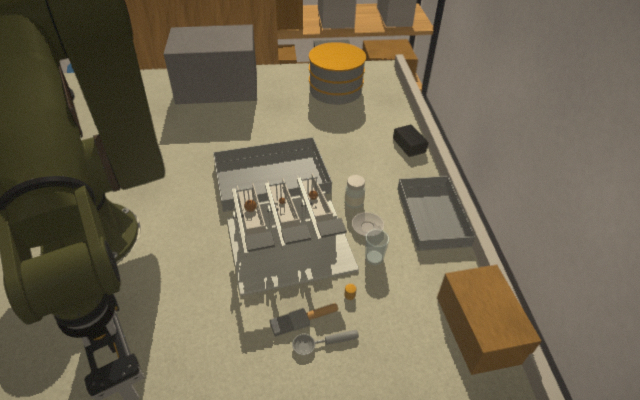

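View pics/top0.png

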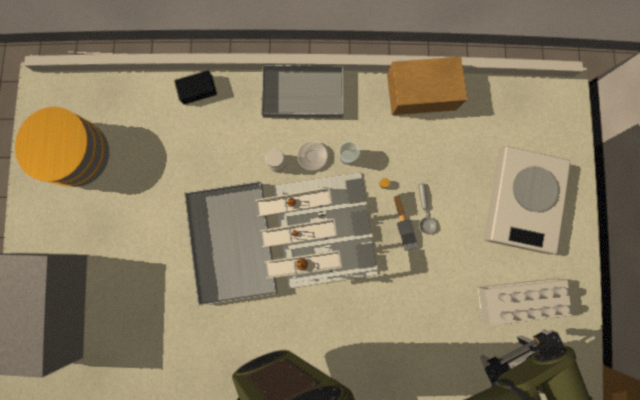

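The top view shows the nuts at about (302,265) near, (295,233) middle and (292,202) far. The near one looks largest. I'll zoom in, compare nut sizes, and check the pad by triangulating the two views.

```bash
cat > h.py <<'E'
from rig import arm
import cv2, numpy as np
def proj(n,P):
    c=arm.calibration(n);E=np.array(c['extrinsics']);F=np.diag([1,-1,-1.])
    R=F@E[:3,:3];t=F@E[:3,3]
    return cv2.projectPoints(np.array(P,float).reshape(-1,1,3),cv2.Rodrigues(R)[0],t,np.array(c['K']),np.array(c['D']))[0].reshape(-1,2)
def norm(n,uv):
    c=arm.calibration(n);E=np.array(c['extrinsics']);F=np.diag([1,-1,-1.])
    return np.hstack([F@E[:3,:3],(F@E[:3,3])[:,None]]),cv2.undistortPoints(np.array(uv,float).reshape(1,1,2),np.array(c['K']),np.array(c['D'])).reshape(2,1)
def tri(a,b):
    P1,x1=norm('side',a);P2,x2=norm('top',b)
    X=cv2.triangulatePoints(P1,P2,x1,x2);return (X[:3]/X[3]).ravel()
E
python3 - <<'E'
from h import *
x=np.array([-.173+.145*0,0]);
ax=np.array([.009+.172,]) 
P=np.array([[.4625,-.1725,.145],[.549,-.157,.143],[.631,-.1435,.145],[.433,-.006,.091],[.517,.014,.084],[.599,.024,.087]])
I={}
for n in("side","top"):
    I[n]=cv2.imread(f"pics/{n}0.png");arm.grab_frame(n)
    print(n,proj(n,P).round(1).tolist())
    c=arm.calibration(n);f=c['K'][0][0];E=np.array(c['extrinsics'])
    for q in("walnut","chestnut","hazelnut"):
        r=arm.cut_out(n,q)
        for d in r[:2]:
            m=d['region'];print(n,q,d['conf'],m.sum(),np.argwhere(m).mean(0)[::-1].round(1))
R={}
for q in("pad_near","pad_middle","pad_far"):
    for n in("side","top"):
        r=arm.cut_out(n,q)
        if r: R[n]=np.argwhere(r[0]['region']).mean(0)[::-1];print(q,n,r[0]['conf'],r[0]['region'].sum(),R[n].round(1))
    print(q,tri(R['side'],R['top']).round(4))
for n,(a,b,c,d) in {"side":(170,280,200,370),"top":(170,290,240,400)}.items():
    im=I[n].copy()
    im=cv2.resize(im[a:b,c:d],None,fx=4.5,fy=4.5,interpolation=cv2.INTER_CUBIC)
    for p in proj(n,P[:3]): cv2.circle(im,tuple(int(v) for v in ((p-[c,a]+.5)*4.5)),3,(0,0,255),-1)
    cv2.imwrite(f"pics/{n}z.png",im)
E
```

```text
side [[260.0, 239.7], [297.5, 232.7], [332.1, 225.5], [249.3, 205.1], [281.3, 199.7], [311.8, 194.5]]
side walnut 0.54 118 [249.5 205.5]
side walnut 0.38 5115 [269.4 168.7]
side chestnut 0.63 70 [312.9 195. ]
top [[365.9, 254.6], [359.9, 220.9], [354.8, 189.3], [301.5, 264.6], [294.6, 233.2], [291.4, 203.0]]
top walnut 0.44 107 [301.8 264.3]
top chestnut 0.47 60 [290.6 202.1]
top chestnut 0.16 785 [349.7 263.8]
top hazelnut 0.68 61 [290.6 202. ]
top hazelnut 0.25 10033 [320.2 230.5]
pad_near side 0.63 774 [251.5 230.6]
pad_near top 0.86 765 [349.6 263.8]
pad_near [ 0.4403 -0.1314  0.132 ]
pad_middle side 0.7 684 [250.7 232.7]
pad_middle top 0.75 766 [344.9 230.8]
pad_middle [ 0.482  -0.1252  0.1245]
pad_far side 0.87 705 [321.5 220.2]
pad_far top 0.66 764 [341.  198.5]
pad_far [ 0.6094 -0.1087  0.1277]
```

View pics/sidez.png

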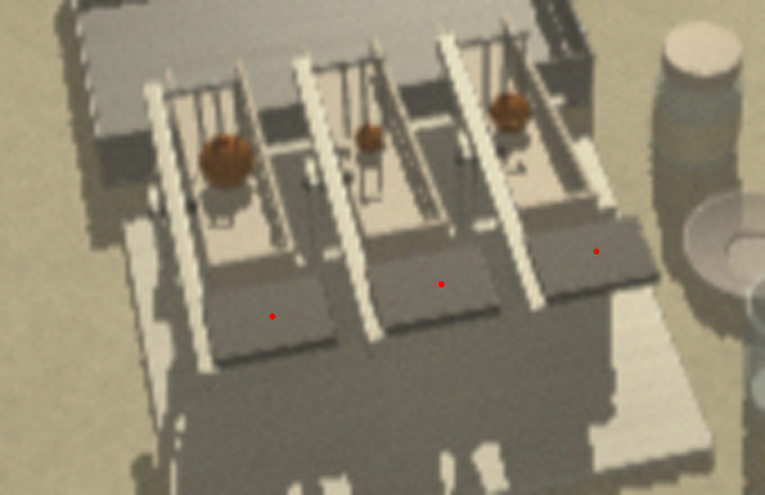

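View pics/topz.png

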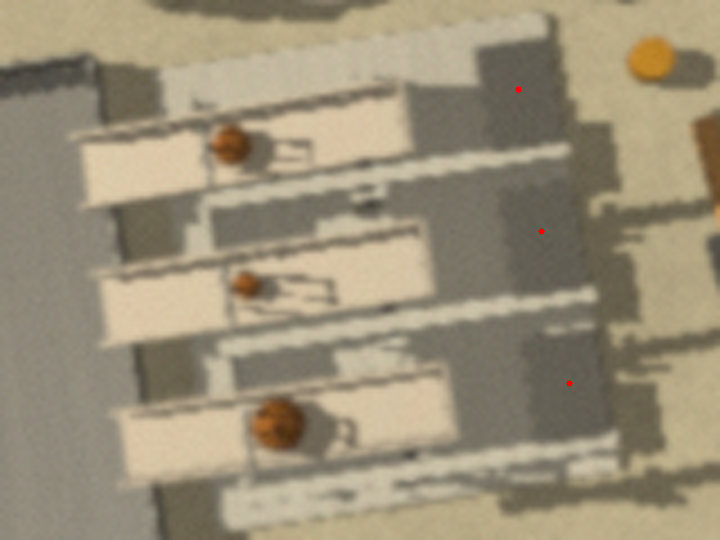

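The near lane's nut is clearly the largest: 118 px of mask against 70 for the chestnut. The pad point projects onto the near pad's centre in both views. I'll close the fingers, move above the near pad with the jaws across the lane, and look before pressing.

```bash
python3 - <<'E'
from h import *
q0=arm.state()['q']
P=[.4625,-.1725,.195]
for y in(1.727,-1.414,.156): 
    q=arm.ik(P,[np.pi,0,y]);print(y,None if q is None else np.round(q,2))
c=[y for y in(1.727,-1.414,.156) if arm.ik(P,[np.pi,0,y]) is not None]
y=min(c[:2] or c,key=lambda y:abs(arm.ik(P,[np.pi,0,y])[5]))
arm.move_gripper(0.0)
arm.move_ptp([.4625,-.1725,.23],[np.pi,0,y])
arm.servo_line([.4625,-.1725,.165])
for n in("side","top"):
    im=arm.grab_frame(n);a,b,c_,d=(150,290,180,370) if n=="side" else (170,300,240,410)
    cv2.imwrite(f"pics/{n}1.png",cv2.resize(im[a:b,c_:d],None,fx=4,fy=4,interpolation=cv2.INTER_CUBIC))
s=arm.state();print(y,s['t'],s['tool_pos'],s['opening'],s['contact_force'])
E
```

```text
1.727 [-0.43  0.18  1.69  0.    1.27 -0.59]
-1.414 [-0.43  0.18  1.69 -0.    1.27  2.55]
0.156 [-0.43  0.18  1.69 -0.    1.27  0.98]
1.727 5.9167 [ 0.46297357 -0.17291121  0.16616974] 0.000608901115250285 [ 0.27663553 -0.68865916 -0.47784364]
```

View pics/side1.png

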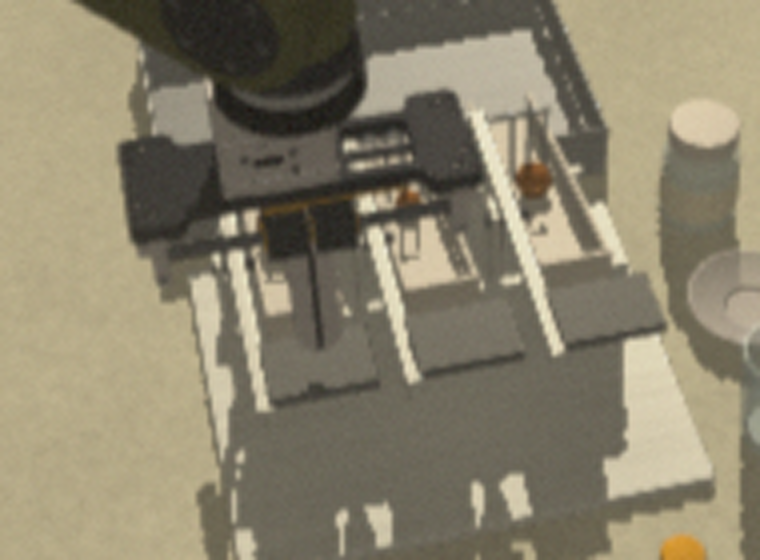

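View pics/top1.png

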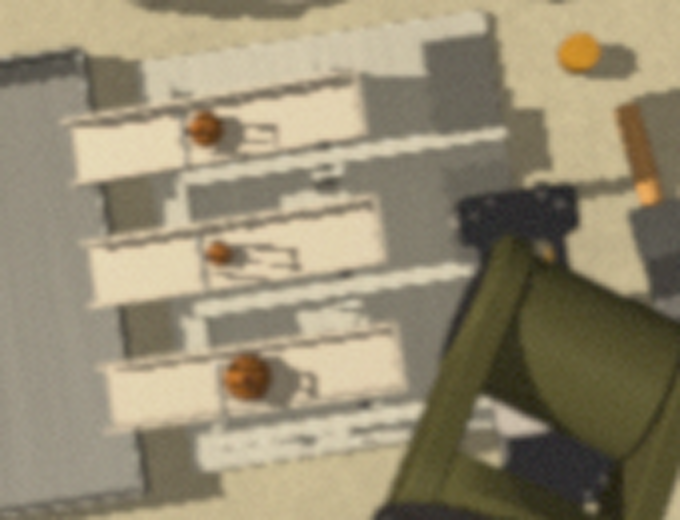

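The closed fingertips are over the near pad, at about (318,345) in the side crop, and clear of the bar and the neighbouring pads. Next I'll press in steps, watching the force.

```bash
python3 - <<'E'
from h import *
for z in(.150,.140,.130,.120,.113):
    arm.servo_line([.4625,-.1725,z],velocity=.06)
    s=arm.state();f=s['contact_force'];print(z,round(s['t'],2),s['tool_pos'].round(4) if hasattr(s['tool_pos'],'round') else s['tool_pos'],np.round(f,1))
    if np.linalg.norm(f)>25: break
arm.pause(.8)
for n in("side","top"):
    im=arm.grab_frame(n);a,b,c_,d=(120,280,180,370) if n=="side" else (170,310,180,380)
    cv2.imwrite(f"pics/{n}2.png",cv2.resize(im[a:b,c_:d],None,fx=3.7,fy=3.7,interpolation=cv2.INTER_CUBIC))
s=arm.state();print(s['t'],np.round(s['tool_pos'],4),np.round(s['contact_force'],1))
E
```

```text
0.15 6.32 [ 0.4624 -0.1724  0.1497] [0.5 0.  0.7]
0.14 6.63 [ 0.4627 -0.1726  0.1401] [ 1.  -0.8  4. ]
0.13 6.95 [ 0.4627 -0.1726  0.1303] [ 1.4 -1.4  6. ]
0.12 7.27 [ 0.4627 -0.1724  0.1205] [1.4 0.3 6. ]
0.113 7.53 [ 0.4629 -0.1726  0.1137] [ 0.7 -0.4  6.7]
8.4333 [ 0.4629 -0.1726  0.1139] [1.  0.3 6.5]
```

View pics/side2.png

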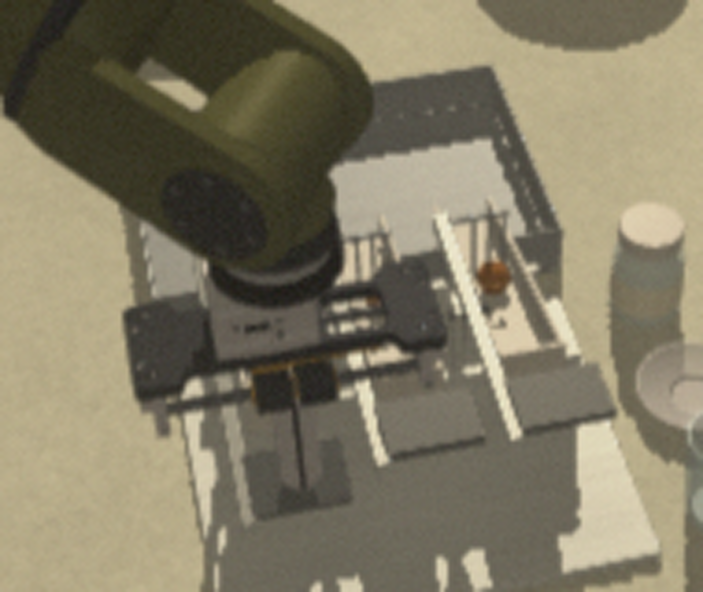

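View pics/top2.png

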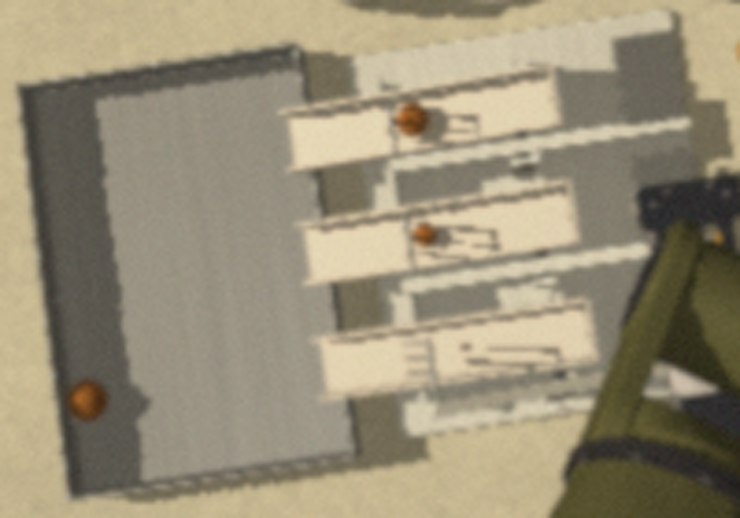

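The walnut is in the tray at (88,400) in the top crop. The near lane is empty, and the other two nuts are still behind their gates at (412,118) and (425,233). Next I'll let the pad up.

```bash
python3 - <<'E'
from h import *
arm.servo_line([.4625,-.1725,.152],velocity=.05)
arm.servo_line([.4625,-.1725,.25])
arm.move_ptp([.24,-.45,.25],[np.pi,0,.447])
arm.pause(.5)
for n in("side","top"):
    im=arm.grab_frame(n);a,b,c_,d=(120,280,180,370) if n=="side" else (160,310,180,390)
    cv2.imwrite(f"pics/{n}3.png",cv2.resize(im[a:b,c_:d],None,fx=3.7,fy=3.7,interpolation=cv2.INTER_CUBIC))
    for q in("walnut","pad_near","gate_near","rocker_near"):
        try: print(n,q,[(r['conf'],np.round(r['xyz'],3).tolist()) for r in arm.spot_point(n,q)][:2])
        except Exception as e: print(q,e)
s=arm.state();print(s['t'],np.round(s['tool_pos'],4),np.round(s['contact_force'],1))
E
```

```text
side walnut [(0.62, [0.388, 0.275, 0.022]), (0.56, [0.747, -0.134, 0.003])]
side pad_near [(0.61, [0.46, -0.174, 0.145]), (0.43, [0.746, -0.03, 0.001])]
side gate_near [(0.83, [0.436, 0.012, 0.077]), (0.44, [0.748, -0.028, 0.0])]
rocker_near it knows: beaker, brush, chestnut, dish, feeder, gate_far, gate_middle, gate_near, hazelnut, pad_far, pad_middle, pad_near, sample_jar, scoop, tray, walnut, weight
top walnut [(0.58, [0.389, 0.278, 0.019])]
top pad_near [(0.97, [0.463, -0.173, 0.146])]
top gate_near [(0.92, [0.436, 0.008, 0.079]), (0.23, [0.516, 0.025, 0.073])]
rocker_near it knows: beaker, brush, chestnut, dish, feeder, gate_far, gate_middle, gate_near, hazelnut, pad_far, pad_middle, pad_near, sample_jar, scoop, tray, walnut, weight
12.4 [ 0.24 -0.45  0.25] [-0.1  0.4 -0.4]
```

View pics/side3.png

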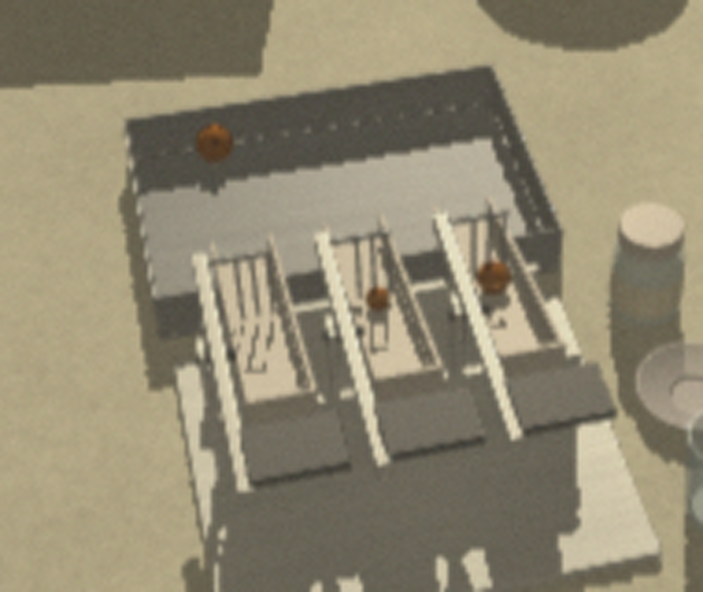

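View pics/top3.png

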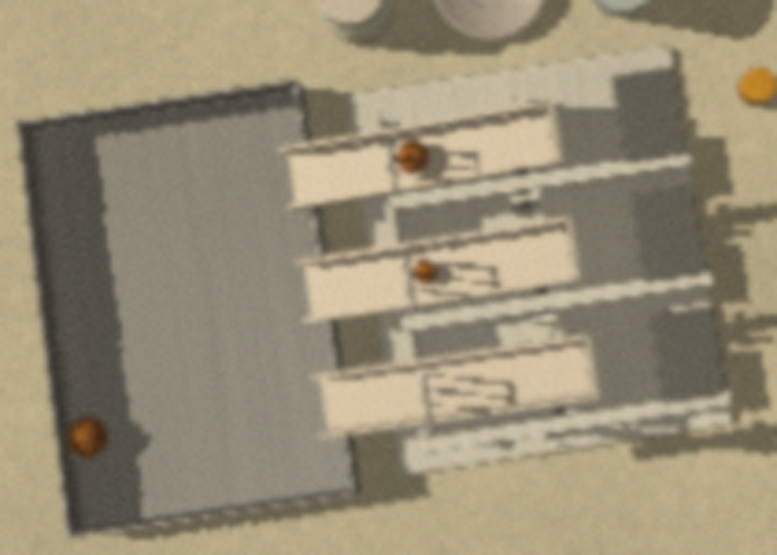

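The walnut is in the tray, at (214,142) in the side crop and (88,437) in the top crop. The near gate is shut again, and the other two nuts and gates haven't moved.

```bash
python3 -c "
from rig import arm
arm.job_done()"
```

```text
the job is handed in; nothing more can be done
```

The walnut is in the steel tray, its gate is shut again, and the job is handed in. It took about 12.4 s of the 32 s allowed.

- **What I did:** The walnut was in the near lane. I pressed that lane's pad down about 31 mm with the closed fingertips, at about 7 N. I held it until the walnut had rolled into the tray, then let the pad up and moved the arm clear.
- **Last checks:** Both views put the walnut in the tray at about (0.389, 0.277, 0.02). The near pad is back at 0.145 m and the near gate at about 0.078 m, which is its rest height. The chestnut (far lane) and the hazelnut (middle lane) are still behind their shut gates. The arm is touching nothing.
- **Disagreements:** Outlining the pads with the networks and triangulating gave near-pad heights that were too low (0.132 m instead of 0.145 m). Those outlines did not sit on the pads in the images, so I used the two matching point measurements instead. A few low-confidence detections elsewhere on the bench were wrong.
- **Not checked:** I didn't measure the other things on the bench again after the move. The arm never came near them.

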